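# Set the sine table to 20 degrees with the brass gauge block

### The arm

A 6-joint arm with a two-finger parallel gripper is mounted at the origin on a cart in front of the work surface, level with it; the furniture and walls round the work are solid. World frame = base frame: x ahead of the robot, y to its left, z up, the work surface at z = 0. Lengths are in mm, angles in rad, forces in N, time in s.
With the tool pointing down it reaches from about 300 to 850 mm from the base axis. Payload 5.4 kg.
Tool frame: the origin (TCP) lies at the very end of the fingers, on their centre line; the grasp point (between the pads) lies 19 mm behind it (r.pinch_z is the distance from the TCP to the grasp point, in mm); z points along the fingers, y is the line along which they close (so a half turn about z gives the same grasp; the last joint's range is limited). The gripper opens to 85 mm and grips with 20 to 120 N. Pads are 22 mm wide; open, the fingers measure 114 mm over their backs; the gripper's body (76 mm by 85 mm) begins 54 mm behind the grasp point. The pads swing forward as they close: fully open they stand 13 mm farther back than shut.
Start: joints at [1.023, 0.158, 1.597, -0, 1.386, -0.21], TCP at [190.571, 542.484, 210.499] pointing down, gripper open.
Joint ranges: [-2.91, 2.91], [-0.94, 2.29], [0.18, 2.7], [-1.29, 4.43], [0.17, 2.64], [-3, 3]. Speed limits (rad/s): [2.57, 2.57, 3.14, 3.14, 3.14, 3.14].

### API

Orientations are given as a unit quaternion [x, y, z, w].
In Python, from bench import r gives the robot as it stands.
- The arm moves only by the shell command python3 -m jog 'ROWS' [OPENING] [FORCE]. ROWS is JSON, a list of rows, each an object with "linear": the shift along the tool's x, y, z in mm, a list of three; "spin": the turn about the tool's z in degrees. In form: [{"linear": [dx, dy, dz], "spin": spin}, ...]. A call has 1 to 20 rows; each row is the pose to reach, as a shift and turn from the pose commanded when the call began, along the tool's axes at that moment; what a row does not reach only later rows make up. A row lasts 1/12 s, in which the tool goes at most 41.7 mm and 7.16 degrees, less where a joint would pass 70% of its speed; a pose out of reach is approached as far as the arm can. A call with a gripper value outside its range is refused whole. OPENING is the opening, from -1 (shut) to 1 (fully open), so that 0 is half open, set as the call begins (- or left out, the last holds). The fingers move at their own pace and stop on an object; FORCE is the grip in N (left out, the last holds). Time passes only in rows, so rows that repeat a pose let the fingers close. It gives the time, the measured TCP pose, the force, the opening and the grip force at its end, in the units of the state.
- r.get_obs(): the state, without advancing time (a new reading comes with each control period).
- r.grab_frame(name): name is "scene" or "side" or "wrist"; returns a dict with "color" (420x560x3 uint8, red, green, blue), "range_z" (420x560 float32, mm along the optical axis (not along the pixel's ray), 0 where there is no reading), "fx", "fy", "cx", "cy" (pixels), "R" (3x3) and "t" (3): a world point X has camera coordinates R X + t. Camera axes: x right, y down, z forward; pixel columns grow to the right and rows downward; lengths in mm; the calibration is good to about 2 mm. A picture is of the moment at which its call begins.
- r.hand_in(): hands the job in; it is judged then, once.
The state is a dict: "t": time; "joint_pos": joint angles; "joint_vel": joint speeds; "joint_efforts": joint torques, N m; "eef_pos": TCP position; "tcp_rot": TCP orientation; "contact_force": force on the tool from outside, world axes, zero at the start; "moment": the same for the moment, N m; "width": opening from 0.0 (shut) to 1.0 (fully open); "grip_force": force on a finger pad.
Only numpy, scipy, OpenCV 4.12 (cv2) and the standard library are available. Lean on these libraries where they do the work, as an engineer would, in place of code of your own. Each camera call takes 0.05 s, during which the arm holds its last target. There are 200 camera calls.

### The job

Set the tilting sine table to 20 degrees: stand the brass gauge block upright on the white pad of the table's base while the plate is still up, then tip the plate down so that its roller comes to rest on top of the block. Leave the blue gauge block where it stands.

Things in the scene. Friction and masses are not known exactly. Their poses are not given: they have to be found in the camera images.
- rest_pad (a point): Centre of the white 50 x 50 mm pad on the table's grey base, level with the base's top face, 12 mm above the worktop. The base is fixed, 120 mm (its x) by 260 mm (its y). Axes: z up, y along the base from the pad towards the hinge, x along the hinge axis. The hinge axis lies 169 mm from here towards +y and 10 mm above.
- plate (a joint): Angle of the aluminium plate above level, rad (0 = flat). It starts steeply raised, 68 to 77 degrees, leaning to the pad side; its stiff hinge holds it. A few newtons on its top face, from behind towards the pad side, push it down; below about 55 degrees it sinks slowly by its own weight (up to 0.5 rad/s). Resting on the 62 mm block it stands at 20 degrees (0.35).
- brass_block_center (a point): Centre of the loose brass gauge block, yellow metal, 30 (its x) x 40 (its y) x 62 mm high, 0.2 to 0.35 kg, standing upright on the worktop; z is up. This is the 20-degree block.
- blue_block_center (a point): Centre of the loose blue gauge block, 30 (its x) x 40 (its y) x 31 mm high, standing on the worktop: the 10-degree block, not wanted. A glass bottle with a blue cap (47 mm diameter, 90 mm high) stands in the same row of three, in changing order.
- roller (a point): Centre of the steel roller, 20 mm diameter, 100 mm long, fixed under the plate's free end, 180 mm from the hinge axis. The plate is 100 mm wide and reaches 196 mm from the hinge axis; square to the plate, its top face lies 16 mm and its underside 6 mm above the line from hinge axis to roller centre. At the start the free end stands about 0.21 m above the worktop.
Not all that is in view belongs to the job. Of the things shaped like the part that bears brass_block_center, the brass one is meant.

How it is judged:
By the outcome, as a careful person would: the job done as asked, in the order asked, and still so for the second after the job is handed in, with the robot touching nothing.
It also fails if it takes over 58 s, if anything falls off the work surface, if the arm or the gripper's body presses on something with over 40 N, if the wrist force passes 120 N, or if a joint passes its speed limit or range.

## Working session

There is one attempt and no reset: what is moved stays moved. The work goes in short steps, Python scripts to look and compute and a shell command to move; the robot and the scene stay as the last step left them, time stands still between calls to the robot, and variables do not carry over. Pictures are saved under pics/ and viewed, at most 10 in all, crops included, and the job is handed in when it is done.

```bash
ls; mkdir -p pics; python3 - <<'E'
from bench import r
import cv2,numpy as np,pickle
o=r.get_obs();print(o['t'],o['eef_pos'],o['tcp_rot'],r.pinch_z)
F={n:r.grab_frame(n) for n in("scene","side","wrist")}
pickle.dump(F,open('f0.pkl','wb'))
for n in F:print(n,F[n]['fx'],F[n]['cx'],F[n]['cy'],np.round(F[n]['R'],3).tolist(),F[n]['t'])
cv2.imwrite('pics/a_scene.png',F['scene']['color'][...,::-1]);cv2.imwrite('pics/a_side.png',F['side']['color'][...,::-1])
E
```

```text
pics
0.0 [190.23128467 541.92669328 209.47780966] [ 1.68108224e-01  9.85768053e-01 -9.11354750e-04 -3.75410854e-04] 18.700000000000003
scene 390.57990165518197 282.5847239399112 208.74942084903427 [[0.735, -0.678, -0.006], [-0.498, -0.534, -0.683], [0.46, 0.506, -0.73]] [-338.0254802   267.96028623  776.27700461]
side 462.9602820647536 283.84521351653456 203.47387734840115 [[0.838, -0.546, -0.008], [-0.214, -0.314, -0.925], [0.503, 0.777, -0.38]] [-408.2533757   146.06530592  801.31704392]
wrist 369.7673320159398 279.17093889104535 208.73800294957115 [[0.331, 0.944, -0.001], [0.895, -0.313, 0.318], [0.299, -0.106, -0.948]] [-573.77308446  -41.04880983  381.1730738 ]
```

View pics/a_scene.png

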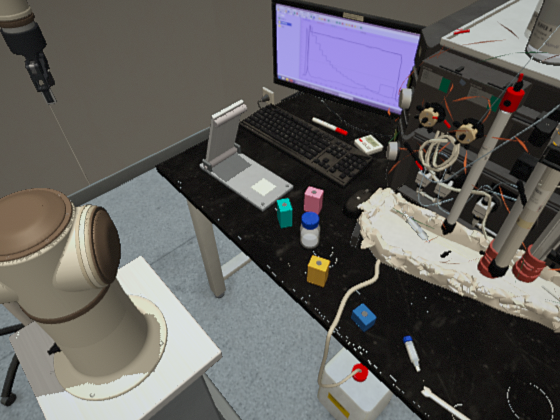

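View pics/a_side.png

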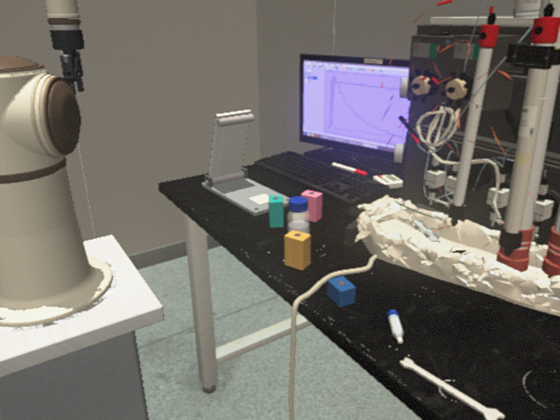

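Candidates for the brass block in the scene view: the yellow block at (318,270), teal (285,212), pink (314,199) and blue (363,316). The yellow one matches "brass". The table is at (240,170), with its white pad at (264,187) and the plate raised at (225,130).

```bash
cat > h.py <<'E'
import numpy as np,cv2
def cloud(f):
    v,u=np.mgrid[:420,:560];z=f['range_z'].astype(float)
    P=np.stack([(u-f['cx'])/f['fx']*z,(v-f['cy'])/f['fy']*z,z],-1)
    return (P-f['t'])@f['R']   # R^T (P-t)
def ray(f,uv,zp):
    c=-f['R'].T@f['t'];d=f['R'].T@np.array([(uv[0]-f['cx'])/f['fx'],(uv[1]-f['cy'])/f['fy'],1]);return c+d*(zp-c[2])/d[2]
def mask(f,lo,hi):
    return cv2.inRange(cv2.cvtColor(f['color'],cv2.COLOR_RGB2HSV),np.array(lo),np.array(hi))>0
def tri(fs,uvs):
    A=np.zeros((3,3));b=np.zeros(3)
    for f,uv in zip(fs,uvs):
        c=-f['R'].T@f['t'];d=f['R'].T@np.array([(uv[0]-f['cx'])/f['fx'],(uv[1]-f['cy'])/f['fy'],1]);d/=np.linalg.norm(d)
        M=np.eye(3)-np.outer(d,d);A+=M;b+=M@c
    return np.linalg.solve(A,b)
def biggest(m):
    n,l,s,c=cv2.connectedComponentsWithStats(m.astype(np.uint8));k=1+np.argmax(s[1:,4]);return l==k,s[k],c[k]
COL={'brass':((15,110,80),(30,255,255)),'blue':((100,120,60),(112,255,255)),'teal':((80,120,60),(95,255,255)),'pink':((155,60,80),(178,255,255))}
E
python3 - <<'E'
from h import *;import pickle
F=pickle.load(open('f0.pkl','rb'))
for n in('scene','side'):
    f=F[n];C=cloud(f)
    for k,(a,b) in COL.items():
        m=mask(f,a,b); m[:150]=0; m[350:]=0
        m,s,c=biggest(m);m&=f['range_z']>0;P=C[m]
        zt=np.percentile(P[:,2],95);T=P[abs(P[:,2]-zt)<4]
        R=cv2.minAreaRect(T[:,:2].astype(np.float32))
        print(n,k,s,np.round(c,1),'z',np.round(np.percentile(P[:,2],[3,95]),1),len(T),np.round(R[0],1),np.round(R[1],1),round(R[2],1))
    g=cv2.cvtColor(f['color'],cv2.COLOR_RGB2HSV)
    z=C[...,2];ok=(f['range_z']>0)&(abs(z-12)<5)&(g[...,1]<60)&(g[...,2]>90)
    ok[:100]=0;ok[250:]=0;ok[:,:180]=0;ok[:,330:]=0
    b,s,c=biggest(ok);print('base',s,c);R=cv2.minAreaRect(C[b][:,:2].astype(np.float32));print(R,np.median(C[b][:,2]))
    w=b&(g[...,2]>225);w,s,c=biggest(w);print('pad',s,c,cv2.minAreaRect(C[w][:,:2].astype(np.float32)),C[w].mean(0),ray(f,c,12))
cv2.imwrite('pics/crop.png',np.hstack([cv2.resize(F['scene']['color'][90:290,190:345,::-1],None,fx=2.5,fy=2.5,interpolation=2),cv2.resize(F['side']['color'][100:300,195:350,::-1],None,fx=2.5,fy=2.5,interpolation=2)]))
E
```

```text
scene brass [307 255  23  32 536] [317.5 270.4] z [ 1.6 64.4] 202 [ 405.4 -171.6] [31. 40.] 22.9
scene blue [351 303  26  29 415] [363.2 316.8] z [ 1.3 33.7] 239 [ 399.9 -305.5] [40.6 29.9] 80.7
scene teal [277 198  16  30 384] [284.3 212.4] z [ 1.7 64.6] 137 [468.5   3.2] [42.4 29. ] 60.5
scene pink [304 186  20  28 424] [312.9 199.4] z [ 2.4 64.5] 131 [552.1 -14.5] [31.7 39.4] 26.6
base [ 205  152   88   58 2380] [250.42563025 179.7302521 ]
((500.19415283203125, 184.56631469726562), (122.82905578613281, 231.50894165039062), 3.744223117828369) 13.185989980744987
pad [252 179  23  16 188] [263.05319149 186.82446809] ((503.4678649902344, 126.5391616821289), (45.589820861816406, 48.531951904296875), 3.489706039428711) [503.84802897 125.88026764  13.78553455] [504.94302165 127.26982114  12.        ]
side brass [284 230  27  41 939] [297.  249.6] z [ 0.1 61.9] 177 [ 403.8 -173.3] [32.3 40.6] 21.4
side blue [328 276  28  31 493] [343.3 290.7] z [ 0.2 31.2] 236 [ 398.3 -306.7] [40.1 31.7] 82.4
side teal [270 196  14  31 380] [275.9 211.8] z [ 3.6 61.6] 77 [4.663e+02 1.000e-01] [38.8 24.3] 58.5
side pink [300 189  23  34 468] [313.7 203.8] z [-0.9 62. ] 102 [548.8 -16.6] [31.8 39.6] 23.7
base [ 202  176   79   38 1381] [244.2737147  193.21868211]
((496.63299560546875, 198.03451538085938), (123.98973846435547, 260.16229248046875), 4.8137969970703125) 11.554551207919841
pad [249 194  19  10 122] [259.86885246 198.51639344] ((503.76043701171875, 127.07316589355469), (49.41486358642578, 54.17172622680664), 0.5989355444908142) [500.48193932 128.8824877   11.91155533] [500.26248222 128.52609581  12.        ]
```

View pics/crop.png

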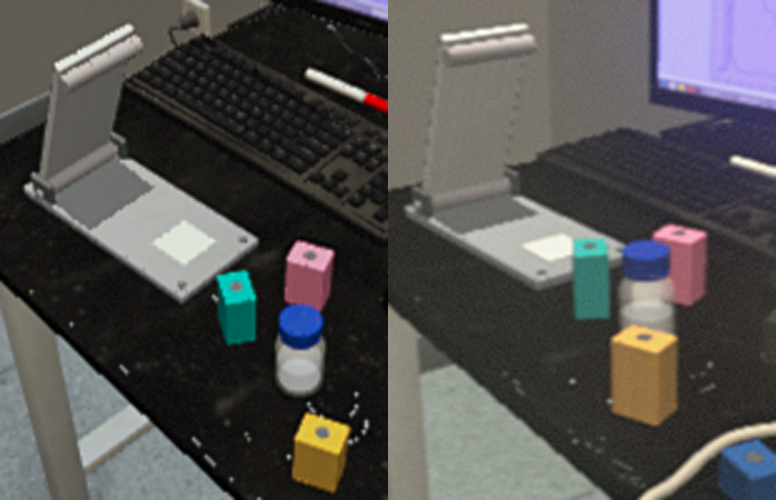

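Crop check: the yellow block stands alone with a grey dot on its top, at scene (318,270), so it is the brass one. The teal and pink blocks are decoys near the pad. I measure the brass block at about (404.5,-172.5), top 62, x axis at 22°. The pad is at about (503,127.5), base yaw about 4°. I'll grip across the 40 mm sides, moving above the block first.

```bash
python3 -m jog '[{"linear":[-22,-30,0],"spin":7},{"linear":[-44,-60,0],"spin":14},{"linear":[-66,-90,0],"spin":21},{"linear":[-88,-120,0],"spin":28},{"linear":[-110,-150,0],"spin":35},{"linear":[-132,-180,0],"spin":42},{"linear":[-154,-211,0],"spin":49},{"linear":[-176,-241,0],"spin":56},{"linear":[-198,-271,0],"spin":63},{"linear":[-220,-301,0],"spin":70},{"linear":[-242,-331,0],"spin":77},{"linear":[-264,-362,0],"spin":84},{"linear":[-286,-392,0],"spin":91},{"linear":[-308,-422,0],"spin":98},{"linear":[-330,-452,0],"spin":105},{"linear":[-352,-482,0],"spin":112},{"linear":[-374,-513,0],"spin":119},{"linear":[-396,-543,0],"spin":126},{"linear":[-418,-573,0],"spin":133},{"linear":[-439,-603,0],"spin":139}]' 1 40
python3 -m jog '[{"linear":[0,0,0],"spin":0},{"linear":[0,0,0],"spin":0},{"linear":[0,0,0],"spin":0}]'
cat > look.py <<'E'
import sys,pickle;from h import *;from bench import r
from scipy.spatial.transform import Rotation as Ro
o=r.get_obs();Rt=Ro.from_quat(o['tcp_rot']).as_matrix();print('t',o['t'],'tcp',np.round(o['eef_pos'],1),'yang',np.degrees(np.arctan2(Rt[1,1],Rt[0,1])).round(2),'j',np.round(o['joint_pos'],2))
E
python3 - <<'E'
from look import *
F={n:r.grab_frame(n) for n in("scene","side","wrist")};pickle.dump(F,open('f1.pkl','wb'))
f=F['wrist'];m=mask(f,*COL['brass']);m,s,c=biggest(m);print(s,c)
C=cloud(f);P=C[m&(f['range_z']>0)];zt=np.percentile(P[:,2],90);T=P[abs(P[:,2]-zt)<5];print(zt,T.mean(0),cv2.minAreaRect(T[:,:2].astype(np.float32)))
for n in('scene','side'):
    b=mask(F[n],(108,140,40),(125,255,255));b[:180]=0;b[250:]=0;b,s,c=biggest(b);print('cap',n,s,ray(F[n],c,85))
cv2.imwrite('pics/w1.png',f['color'][...,::-1])
E
```

```text
t: 1.82
eef_pos: [404.9, -173.9, 210.2]
tcp_rot: [0.983, 0.184, 0.0, -0.0]
contact_force: [0.8, 0.9, 0.7]
width: 0.999
grip_force: 0.0
t: 2.07
eef_pos: [404.6, -171.5, 210.1]
tcp_rot: [0.982, 0.188, -0.0, -0.001]
contact_force: [0.5, 1.8, 0.6]
width: 0.993
grip_force: 0.0
t 2.0667 tcp [ 404.6 -171.5  210.1] yang -68.33 j [-0.68 -0.21  1.96  0.    1.39  0.52]
[ 258  154   47   47 1887] [281.0800212  177.24377318]
63.37896462742748 [ 406.34256493 -172.23813465   62.49465664] ((405.37994384765625, -172.5165252685547), (30.291057586669922, 39.922218322753906), 24.023771286010742)
cap scene [301 212  19  18 269] [464.0527822  -86.84657459  85.        ]
cap side [289 196  18  15 162] [462.45492458 -89.76888561  85.        ]
```

View pics/w1.png

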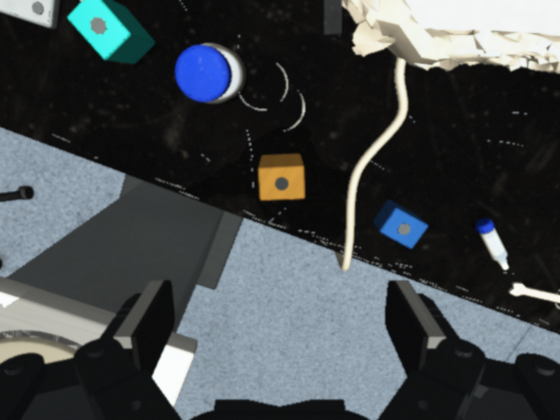

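The brass block sits at (281,177), centred between the fingers. The bottle at (205,72) and the hose at x≈355 are clear. Descend and grip.

```bash
python3 -m jog '[{"linear":[0,1,30],"spin":-1.3},{"linear":[0,1,60],"spin":-1.3},{"linear":[0,1,90],"spin":-1.3},{"linear":[0,1,115],"spin":-1.3},{"linear":[0,1,135],"spin":-1.3},{"linear":[0,1,150],"spin":-1.3},{"linear":[0,1,162],"spin":-1.3},{"linear":[0,1,172],"spin":-1.3},{"linear":[0,1,180],"spin":-1.3},{"linear":[0,1,184],"spin":-1.3},{"linear":[0,1,184],"spin":-1.3},{"linear":[0,1,184],"spin":-1.3}]' 0.7
python3 -m jog '[{"linear":[0,0,0],"spin":0},{"linear":[0,0,0],"spin":0},{"linear":[0,0,0],"spin":0},{"linear":[0,0,0],"spin":0},{"linear":[0,0,0],"spin":0},{"linear":[0,0,0],"spin":0},{"linear":[0,0,0],"spin":0},{"linear":[0,0,0],"spin":0},{"linear":[0,0,0],"spin":0},{"linear":[0,0,0],"spin":0}]' -1 50
```

```text
t: 3.22
eef_pos: [405.6, -173.0, 26.9]
tcp_rot: [0.98, 0.199, 0.0, 0.0]
contact_force: [-0.8, -0.3, -0.4]
width: 0.849
grip_force: 0.0
t: 4.05
eef_pos: [405.8, -173.1, 27.3]
tcp_rot: [0.98, 0.199, 0.0, 0.0]
contact_force: [-0.4, 1.3, 6.5]
width: 0.457
grip_force: 50.4
```

```bash
python3 -m jog '[{"linear":[0,0,-15],"spin":0},{"linear":[0,0,-40],"spin":0},{"linear":[0,0,-75],"spin":0},{"linear":[0,0,-110],"spin":0},{"linear":[0,0,-130],"spin":0},{"linear":[16,-18,-130],"spin":0},{"linear":[32,-37,-130],"spin":2},{"linear":[48,-55,-130],"spin":4},{"linear":[64,-74,-130],"spin":6},{"linear":[80,-92,-130],"spin":8},{"linear":[95,-110,-130],"spin":10},{"linear":[111,-128,-130],"spin":12},{"linear":[127,-147,-130],"spin":14},{"linear":[143,-165,-130],"spin":16},{"linear":[159,-184,-130],"spin":18},{"linear":[175,-202,-130],"spin":19},{"linear":[190,-220,-130],"spin":19},{"linear":[200,-231,-130],"spin":19},{"linear":[207,-239,-130],"spin":19},{"linear":[207,-239,-130],"spin":19}]'
python3 -m jog '[{"linear":[0,0,0],"spin":0},{"linear":[0,0,0],"spin":0},{"linear":[0,0,0],"spin":0}]'
python3 - <<'E'
from look import *
F={n:r.grab_frame(n) for n in("scene","side","wrist")};pickle.dump(F,open('f2.pkl','wb'))
for n in F:
    f=F[n];m=mask(f,*COL['brass']);m,s,c=biggest(m);C=cloud(f)
    P=C[m&(f['range_z']>0)];print(n,s,len(P),np.round(np.percentile(P,[3,50,97],axis=0),1).tolist())
f=F['wrist'];C=cloud(f);g=cv2.cvtColor(f['color'],cv2.COLOR_RGB2HSV);z=C[...,2]
b=(abs(z-12)<5)&(g[...,1]<60)&(g[...,2]>80);b,s,c=biggest(b);print('base',s,np.median(z[b]),cv2.minAreaRect(C[b][:,:2].astype(np.float32)))
w=b&(g[...,2]>225);w,s,c=biggest(w);print('pad',s,c,cv2.minAreaRect(C[w][:,:2].astype(np.float32)))
cv2.imwrite('pics/w2.png',np.hstack([f['color'][...,::-1][:, :400],F['side']['color'][120:330,160:360,::-1].repeat(2,0).repeat(2,1)]))
E
```

```text
t: 5.72
eef_pos: [502.5, 129.4, 155.8]
tcp_rot: [0.999, 0.035, -0.001, -0.0]
contact_force: [-0.5, -0.9, -3.3]
width: 0.452
grip_force: 52.1
t: 5.97
eef_pos: [502.5, 127.0, 156.3]
tcp_rot: [0.999, 0.034, -0.0, 0.0]
contact_force: [-0.1, -0.5, -3.6]
width: 0.449
grip_force: 52.1
t 5.9667 tcp [502.5 127.  156.3] yang -86.12 j [ 0.01  0.06  1.81 -0.    1.27  1.52]
scene [250 127  20  32 419] 416 [[486.4, 106.8, 132.3], [489.6, 118.6, 164.2], [516.4, 145.8, 193.6]]
side [250 126  19  30 417] 415 [[484.5, 105.2, 132.8], [488.9, 110.8, 158.7], [514.1, 139.4, 190.4]]
wrist [ 228  215  102  115 9953] 9912 [[489.5, 109.2, 138.1], [514.4, 127.7, 191.2], [518.7, 145.8, 192.8]]
base [   31   110   318   136 31890] 12.723118381163811 ((499.3547058105469, 198.82431030273438), (119.72007751464844, 258.6507568359375), 4.311958312988281)
pad [   87   112   260   133 15679] [237.76720454 158.68288794] ((500.4839172363281, 177.50860595703125), (117.05223846435547, 210.8919219970703), 4.299770832061768)
```

View pics/w2.png

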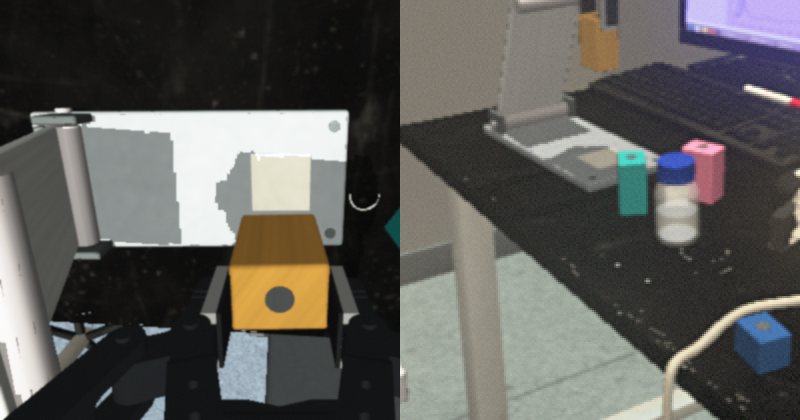

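The block is held upright over the pad: wrist block top at (280,300), pad edges at columns 251 to 311. I'll pin down the pad centre from this view.

```bash
python3 - <<'E'
from h import *;import pickle
F=pickle.load(open('f2.pkl','rb'));f=F['wrist'];C=cloud(f)
rgb=f['color'].astype(int);cream=(rgb[...,0]-rgb[...,2]>8)&(rgb.sum(-1)>560)&(abs(C[...,2]-12.5)<4)
m,s,c=biggest(cream);print(s,c,cv2.minAreaRect(C[m][:,:2].astype(np.float32)))
a=np.radians(4.3);ux=np.array([np.cos(a),np.sin(a)]);uy=np.array([-ux[1],ux[0]])
def uvw(P):return P[...,:2]@ux,P[...,:2]@uy
print('base ctr in table axes',np.array([499.35,198.8])@ux,np.array([499.35,198.8])@uy)
x,y=uvw(C[m]);print('pad x',np.percentile(x,[1,99]),'y',np.percentile(y,[1,99]))
b=mask(f,*COL['brass']);P=C[b&(f['range_z']>0)];T=P[P[:,2]>188];x,y=uvw(T);print('block x',np.percentile(x,[1,99]),'y',np.percentile(y,[1,99]))
# plate fit
g=cv2.cvtColor(f['color'],cv2.COLOR_RGB2HSV)
for n in('scene','side','wrist'):
    f=F[n];C=cloud(f);x,y=uvw(C);z=C[...,2];k=(f['range_z']>0)&(z>70)&(z<170)&(y>200)&(y<330)&(x>470)&(x<580);print(n,k.sum(),np.polyfit(z[k],y[k],1),np.degrees(np.arctan2(1,-np.polyfit(z[k],y[k],1)[0])))
E
```

```text
[ 251  154   60   57 3107] [280.36723528 182.83488896] ((503.8471374511719, 126.08284759521484), (50.09828186035156, 50.18480682373047), 3.958245277404785)
base ctr in table axes 512.8501673188405 160.79977730406628
pad x [488.1820544 534.7464815] y [ 63.3246291  112.46937413]
block x [496.66103837 525.84780007] y [ 69.7355908  108.04944088]
scene 551 [ -0.36468851 273.05735226] 69.96366853034158
side 985 [ -0.36461416 271.85989445] 69.96742830108623
wrist 5829 [ -0.3648894  271.67623105] 69.95350988029486
```

Pad centre (503.8,126.1) and block agree to 1 mm, and the plate stands at 70°. Lower the block.

```bash
python3 -m jog '[{"linear":[0,1,20],"spin":0},{"linear":[0,1,45],"spin":0},{"linear":[0,1,65],"spin":0},{"linear":[0,1,80],"spin":0},{"linear":[0,1,92],"spin":0},{"linear":[0,1,100],"spin":0},{"linear":[0,1,105],"spin":0},{"linear":[0,1,109],"spin":0},{"linear":[0,1,112],"spin":0},{"linear":[0,1,114],"spin":0},{"linear":[0,1,114],"spin":0},{"linear":[0,1,114],"spin":0}]'
python3 -m jog '[{"linear":[0,0,1],"spin":0},{"linear":[0,0,1],"spin":0},{"linear":[0,0,2],"spin":0},{"linear":[0,0,2],"spin":0},{"linear":[0,0,2],"spin":0}]'
```

```text
t: 7.12
eef_pos: [503.2, 127.0, 42.9]
tcp_rot: [0.999, 0.034, 0.0, 0.0]
contact_force: [-0.2, -0.4, -2.5]
width: 0.453
grip_force: 52.1
t: 7.53
eef_pos: [502.8, 126.9, 40.5]
tcp_rot: [0.999, 0.034, -0.0, -0.0]
contact_force: [0.1, 0.2, -3.7]
width: 0.45
grip_force: 52.1
```

```bash
python3 -m jog '[{"linear":[0,0,0.5],"spin":0},{"linear":[0,0,1],"spin":0},{"linear":[0,0,1],"spin":0},{"linear":[0,0,1],"spin":0}]'
python3 -m jog '[{"linear":[0,0,0.5],"spin":0},{"linear":[0,0,1],"spin":0},{"linear":[0,0,1],"spin":0},{"linear":[0,0,1],"spin":0}]'
```

```text
t: 7.87
eef_pos: [502.8, 126.9, 39.5]
tcp_rot: [0.999, 0.034, -0.0, 0.0]
contact_force: [0.1, -0.1, -3.5]
width: 0.454
grip_force: 52.1
t: 8.2
eef_pos: [503.1, 127.0, 39.4]
tcp_rot: [0.999, 0.034, 0.0, 0.0]
contact_force: [-3.6, 0.5, 5.7]
width: 0.457
grip_force: 53.0
```

Contact (the force went from -3.5 to +5.7 N). Release and lift straight up.

```bash
python3 -m jog '[{"linear":[0,0,0],"spin":0},{"linear":[0,0,0],"spin":0},{"linear":[0,0,0],"spin":0},{"linear":[0,0,0],"spin":0},{"linear":[0,0,0],"spin":0},{"linear":[0,0,0],"spin":0}]' 0.5
python3 -m jog '[{"linear":[0,0,-10],"spin":0},{"linear":[0,0,-25],"spin":0},{"linear":[0,0,-50],"spin":0},{"linear":[0,0,-85],"spin":0},{"linear":[0,0,-120],"spin":0},{"linear":[0,0,-155],"spin":0},{"linear":[0,0,-190],"spin":0},{"linear":[0,0,-220],"spin":0},{"linear":[0,0,-240],"spin":0},{"linear":[0,0,-250],"spin":0},{"linear":[0,0,-250],"spin":0},{"linear":[0,0,-250],"spin":0}]'
python3 - <<'E'
from look import *
F={n:r.grab_frame(n) for n in("scene","side","wrist")};pickle.dump(F,open('f3.pkl','wb'))
a=np.radians(4.3);ux=np.array([np.cos(a),np.sin(a)]);uy=np.array([-ux[1],ux[0]])
for n in F:
    f=F[n];m=mask(f,*COL['brass']);m,s,c=biggest(m);C=cloud(f)
    P=C[m&(f['range_z']>0)];zt=np.percentile(P[:,2],95);T=P[P[:,2]>zt-5]
    R=cv2.minAreaRect(T[:,:2].astype(np.float32));print(n,s,zt,R,np.array(R[0])@ux,np.array(R[0])@uy)
    x,y=C[...,:2]@ux,C[...,:2]@uy;z=C[...,2];k=(f['range_z']>0)&(z>90)&(z<170)&(y>180)&(y<330)&(x>470)&(x<560);p=np.polyfit(z[k],y[k],1);print(k.sum(),np.degrees(np.arctan2(1,-p[0])))
E
```

```text
t: 8.7
eef_pos: [502.8, 126.9, 38.5]
tcp_rot: [0.999, 0.034, 0.0, 0.0]
contact_force: [0.4, -0.0, -0.0]
width: 0.751
grip_force: 0.0
t: 9.7
eef_pos: [502.6, 126.9, 288.0]
tcp_rot: [0.999, 0.034, -0.0, -0.0]
contact_force: [-0.7, 0.4, -0.9]
width: 0.751
grip_force: 0.0
t 9.7 tcp [502.6 126.9 288. ] yang -86.05 j [ 0.01 -0.03  1.64  0.    1.53  1.52]
scene [253 164  18  28 378] 75.81330493500431 ((503.0205383300781, 126.24552154541016), (31.189661026000977, 39.23151779174805), 7.771917343139648) 511.0703311535551 88.17431772772447
442 70.07102207426202
side [251 172  20  30 455] 73.73918933638748 ((499.19842529296875, 126.70567321777344), (32.49540328979492, 41.77513122558594), 7.017780780792236) 507.29347844083793 88.91975130388063
791 69.88434238781208
wrist [ 260  143   38   37 1246] 75.7368984649373 ((503.3174133300781, 127.76959991455078), (30.319726943969727, 38.53471374511719), 4.877561092376709) 511.4806439457721 89.67184671023215
21 70.03781124497439
```

The block stands upright on the pad (top 74 mm, centre within about 1 mm) and the plate is still at 70°. Go over the plate, behind it, and down with the fingers shut.

```bash
python3 -m jog '[{"linear":[0,-20,0],"spin":0},{"linear":[0,-50,0],"spin":0},{"linear":[0,-85,0],"spin":0},{"linear":[0,-120,0],"spin":0},{"linear":[0,-155,0],"spin":0},{"linear":[0,-185,0],"spin":0},{"linear":[0,-200,0],"spin":0},{"linear":[0,-205,0],"spin":0},{"linear":[0,-205,0],"spin":0},{"linear":[0,-205,0],"spin":0},{"linear":[0,-205,20],"spin":0},{"linear":[0,-205,45],"spin":0},{"linear":[0,-205,70],"spin":0},{"linear":[0,-205,90],"spin":0},{"linear":[0,-205,105],"spin":0},{"linear":[0,-205,115],"spin":0},{"linear":[0,-205,118],"spin":0},{"linear":[0,-205,118],"spin":0},{"linear":[0,-205,118],"spin":0}]' -1
python3 -m jog '[{"linear":[0,6,0],"spin":0},{"linear":[0,12,0],"spin":0},{"linear":[0,18,0],"spin":0},{"linear":[0,24,0],"spin":0},{"linear":[0,28,0],"spin":0},{"linear":[0,32,0],"spin":0},{"linear":[0,36,0],"spin":0},{"linear":[0,40,0],"spin":0},{"linear":[0,44,0],"spin":0},{"linear":[0,48,0],"spin":0},{"linear":[0,52,0],"spin":0},{"linear":[0,56,0],"spin":0},{"linear":[0,60,0],"spin":0}]'
```

```text
t: 11.43
eef_pos: [489.5, 331.2, 171.6]
tcp_rot: [0.999, 0.034, 0.001, -0.0]
contact_force: [-0.8, -0.4, 0.5]
width: 0.001
grip_force: 0.0
t: 12.52
eef_pos: [492.8, 271.2, 170.5]
tcp_rot: [0.999, 0.034, -0.0, 0.0]
contact_force: [0.2, -0.4, -0.6]
width: -0.003
grip_force: 0.0
```

```bash
python3 -m jog '[{"linear":[0,3,0],"spin":0},{"linear":[0,6,0],"spin":0},{"linear":[0,9,0],"spin":0},{"linear":[0,12,0],"spin":0},{"linear":[0,15,0],"spin":0},{"linear":[0,18,0],"spin":0},{"linear":[0,21,0],"spin":0},{"linear":[0,24,0],"spin":0}]'
python3 -m jog '[{"linear":[0,3,0],"spin":0},{"linear":[0,6,0],"spin":0},{"linear":[0,9,0],"spin":0},{"linear":[0,12,0],"spin":0},{"linear":[0,15,0],"spin":0}]'
cat > pl.py <<'E'
from look import *
a=np.radians(4.3);ux=np.array([np.cos(a),np.sin(a)]);uy=np.array([-ux[1],ux[0]])
def go(n):
    f=r.grab_frame(n);C=cloud(f);x,y=C[...,:2]@ux,C[...,:2]@uy;z=C[...,2]
    g=cv2.cvtColor(f['color'],cv2.COLOR_RGB2HSV)[...,1]<60
    return f,C,x,y,z,(f['range_z']>0)&g
E
python3 - <<'E'
from pl import *
for n in('scene','side'):
    f,C,x,y,z,ok=go(n);k=ok&(z>60)&(z<140)&(y>140)&(y<330)&(x>470)&(x<552);p=np.polyfit(y[k],z[k],1);print(n,k.sum(),np.degrees(np.arctan(p[0])))
E
```

```text
t: 13.18
eef_pos: [494.5, 247.5, 170.5]
tcp_rot: [0.999, 0.034, -0.0, -0.0]
contact_force: [0.4, 0.6, -0.9]
width: 0.001
grip_force: 0.4
t: 13.6
eef_pos: [495.6, 232.3, 170.5]
tcp_rot: [0.999, 0.034, 0.0, 0.0]
contact_force: [0.3, 0.4, 0.1]
width: -0.001
grip_force: 0.3
t 13.6 tcp [495.6 232.3 170.5] yang -86.06 j [ 0.22  0.12  1.72 -0.    1.3   1.72]
scene 301 -62.436894518179855
side 655 -61.59755374527837
```

The plate is now at about 62°. Keep pushing.

```bash
python3 -m jog '[{"linear":[0,3,0],"spin":0},{"linear":[0,6,0],"spin":0},{"linear":[0,9,0],"spin":0},{"linear":[0,12,0],"spin":0},{"linear":[0,15,0],"spin":0},{"linear":[0,18,0],"spin":0},{"linear":[0,21,0],"spin":0},{"linear":[0,24,0],"spin":0},{"linear":[0,26,0],"spin":0}]'
python3 - <<'E'
from pl import *
for i in range(2):
  for n in('scene','side'):
    f,C,x,y,z,ok=go(n);k=ok&(z>60)&(z<140)&(y>110)&(y<330)&(x>470)&(x<552);p=np.polyfit(y[k],z[k],1);print(n,k.sum(),np.degrees(np.arctan(p[0])))
E
```

```text
t: 14.45
eef_pos: [497.4, 206.3, 170.5]
tcp_rot: [0.999, 0.034, -0.0, 0.0]
contact_force: [0.1, -0.3, 0.1]
width: 0.002
grip_force: 0.1
t 14.45 tcp [497.4 206.3 170.5] yang -86.07 j [ 0.17  0.1   1.74 -0.    1.3   1.67]
scene 164 -55.79740219295736
side 625 -55.376358517963055
scene 162 -55.5012786537551
side 624 -55.167509459749155
```

```bash
python3 -m jog '[{"linear":[0,3,0],"spin":0},{"linear":[0,6,0],"spin":0},{"linear":[0,9,0],"spin":0},{"linear":[0,12,0],"spin":0},{"linear":[0,14,0],"spin":0},{"linear":[0,14,0],"spin":0},{"linear":[0,14,0],"spin":0},{"linear":[0,14,0],"spin":0},{"linear":[0,14,0],"spin":0},{"linear":[0,14,-20],"spin":0},{"linear":[0,14,-45],"spin":0},{"linear":[0,14,-75],"spin":0},{"linear":[0,14,-100],"spin":0},{"linear":[0,14,-120],"spin":0},{"linear":[0,14,-120],"spin":0},{"linear":[0,14,-120],"spin":0},{"linear":[0,14,-120],"spin":0},{"linear":[0,14,-120],"spin":0}]'
python3 - <<'E'
from pl import *
for n in('scene','side'):
    f,C,x,y,z,ok=go(n);k=ok&(z>50)&(z<150)&(y>70)&(y<240)&(x>470)&(x<552);p=np.polyfit(y[k],z[k],1);print(n,k.sum(),p,np.degrees(np.arctan(p[0])))
E
```

```text
t: 16.15
eef_pos: [497.4, 192.7, 288.5]
tcp_rot: [0.999, 0.034, -0.002, 0.0]
contact_force: [0.2, 0.4, -0.0]
width: -0.004
grip_force: 0.0
t 16.15 tcp [497.4 192.7 288.5] yang -86.05 j [0.14 0.01 1.6  0.   1.53 1.64]
scene 41 [ -0.27210911 139.79647926] -15.222147263529218
side 638 [ -0.86218808 263.11237766] -40.767520185554496
```

It is sinking on its own. Wait, retreat a little, then check.

```bash
python3 -m jog '[{"linear":[0,-10,0],"spin":0},{"linear":[0,-30,0],"spin":0},{"linear":[0,-55,0],"spin":0},{"linear":[0,-80,0],"spin":0},{"linear":[0,-105,0],"spin":0},{"linear":[0,-130,0],"spin":0},{"linear":[0,-150,0],"spin":0},{"linear":[0,-150,0],"spin":0},{"linear":[0,-150,0],"spin":0},{"linear":[0,-150,0],"spin":0},{"linear":[0,-150,0],"spin":0},{"linear":[0,-150,0],"spin":0},{"linear":[0,-150,0],"spin":0},{"linear":[0,-150,0],"spin":0},{"linear":[0,-150,0],"spin":0},{"linear":[0,-150,0],"spin":0},{"linear":[0,-150,0],"spin":0},{"linear":[0,-150,0],"spin":0},{"linear":[0,-150,0],"spin":0},{"linear":[0,-150,0],"spin":0}]'
python3 -m jog '[{"linear":[0,0,0],"spin":0},{"linear":[0,0,0],"spin":0},{"linear":[0,0,0],"spin":0},{"linear":[0,0,0],"spin":0},{"linear":[0,0,0],"spin":0},{"linear":[0,0,0],"spin":0},{"linear":[0,0,0],"spin":0},{"linear":[0,0,0],"spin":0},{"linear":[0,0,0],"spin":0},{"linear":[0,0,0],"spin":0},{"linear":[0,0,0],"spin":0},{"linear":[0,0,0],"spin":0}]'
cat > fin.py <<'E'
from pl import *
im=[]
for n in('scene','side'):
    f,C,x,y,z,ok=go(n);k=ok&(z>40)&(z<125)&(y>80)&(y<235)&(x>470)&(x<552);p=np.polyfit(y[k],z[k],1);print(n,k.sum(),p,np.degrees(np.arctan(p[0])))
    for c in('brass','blue'):
        m=mask(f,*COL[c]);m[:140]=0;m[350:]=0;m,s,cc=biggest(m);P=C[m&(f['range_z']>0)];print(c,s,P.min(0).round(),P.max(0).round())
    im.append(cv2.resize(f['color'][110:310,180:380,::-1],None,fx=2,fy=2,interpolation=2))
cv2.imwrite(sys.argv[1],np.hstack(im))
E
python3 fin.py pics/f1.png
```

```text
t: 17.92
eef_pos: [487.9, 342.4, 290.5]
tcp_rot: [0.999, 0.034, 0.0, 0.0]
contact_force: [0.1, 0.3, -0.5]
width: 0.0
grip_force: 0.0
t: 18.92
eef_pos: [487.9, 342.4, 290.5]
tcp_rot: [0.999, 0.034, -0.0, 0.0]
contact_force: [-0.5, -0.2, 0.4]
width: -0.002
grip_force: 0.0
t 18.9167 tcp [487.9 342.4 290.5] yang -86.06 j [ 0.41  0.17  1.42 -0.    1.54  1.91]
scene 799 [ -0.32899189 128.13509845] -18.210786507665002
brass [254 168  18  24 300] [486. 106.   3.] [573. 172.  78.]
blue [351 303  26  28 412] [ 383. -327.   -1.] [ 434. -275.   36.]
side 130 [ -0.22075293 103.64322458] -12.448560429084166
brass [251 175  20  27 420] [484. 103.  -2.] [630. 302.  75.]
blue [328 276  28  31 526] [ 380. -329.   -1.] [ 449. -254.   32.]
```

View pics/f1.png

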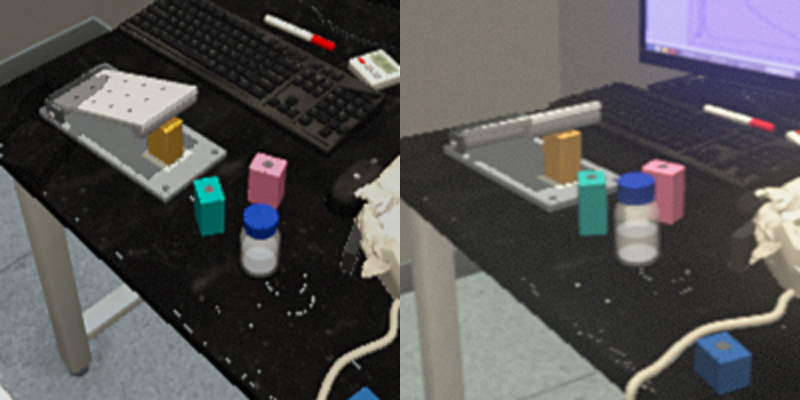

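The plate lies on the brass block: scene crop block at (165,140), plate end above it. The blue block is unmoved. A cleaner fit will confirm the angle and that it has stopped moving.

```bash
cat > ang.py <<'E'
from pl import *
from scipy.optimize import least_squares
f,C,x,y,z,ok=go('scene')
k=ok&(z>45)&(z<130)&(y>85)&(y<240)&(x>465)&(x<555)
v=cv2.cvtColor(f['color'],cv2.COLOR_RGB2HSV)[...,2]; k&=v>150
q=least_squares(lambda p:p[0]+p[1]*(y[k]-160)+p[2]*(x[k]-510)-z[k],[90,-.36,0],loss='soft_l1',f_scale=1.5).x
res=q[0]+q[1]*(y[k]-160)+q[2]*(x[k]-510)-z[k]
print(k.sum(),q,'deg',np.degrees(np.arctan(-q[1])),'MAD',np.median(abs(res)),'expected z@160: top',22+ (97)*np.tan(np.radians(20))+16/np.cos(np.radians(20)))
np.savez
E
python3 ang.py; python3 -m jog '[{"linear":[0,0,0],"spin":0},{"linear":[0,0,0],"spin":0},{"linear":[0,0,0],"spin":0},{"linear":[0,0,0],"spin":0},{"linear":[0,0,0],"spin":0},{"linear":[0,0,0],"spin":0},{"linear":[0,0,0],"spin":0},{"linear":[0,0,0],"spin":0},{"linear":[0,0,0],"spin":0},{"linear":[0,0,0],"spin":0},{"linear":[0,0,0],"spin":0},{"linear":[0,0,0],"spin":0}]' >/dev/null; python3 ang.py
```

```text
t 19.0167 tcp [487.9 342.4 290.5] yang -86.05 j [0.41 0.17 1.42 0.   1.54 1.91]
717 [ 7.62466375e+01 -3.66700062e-01  2.63993924e-03] deg 20.13799006998877 MAD 0.534756385989283 expected z@160: top 74.33195708343622
t 20.0667 tcp [488.  342.4 290.5] yang -86.06 j [ 0.41  0.17  1.42 -0.    1.54  1.91]
718 [ 7.62351307e+01 -3.66797650e-01  1.69425269e-03] deg 20.142918534840447 MAD 0.5232931610438811 expected z@160: top 74.33195708343622
```

The plate is at 20.1° and steady, with the robot clear. Hand in.

```bash
python3 -c "
from bench import r
print(r.hand_in())"
```

```text
the job is handed in; nothing more can be done
None
```

The sine table is set and handed in: the plate rests by its roller on the brass block, which stands upright on the pad, at a steady measured 20.1°; the blue block was left where it stood and the arm is clear (about 20 s used).

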